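# Reset the tripped vibrating table

### The arm

A 6-joint arm with a two-finger parallel gripper is mounted at the origin on the work surface. World frame = base frame: x ahead of the robot, y to its left, z up, the work surface at z = 0. Lengths are in m, angles in rad, forces in N, time in s.
With the tool pointing down it reaches from about 0.325 to 0.75 m from the base axis. Payload 7.6 kg.
Tool frame: the origin (TCP) lies on the centre line of the jaws, within the pads' length; the fingertips stand 25 mm ahead of it and the grasp point (between the pads) lies 6 mm ahead of it; z points along the fingers, y is the line along which they close (so a half turn about z gives the same grasp; the last joint's range is limited). The gripper opens to 85 mm and grips with 20 to 120 N. Pads are 22 mm wide; open, the fingers measure 114 mm over their backs; the gripper's body (76 mm by 85 mm) begins 54 mm behind the grasp point. The pads swing forward as they close: fully open they stand 13 mm farther back than shut.
Start: joints at [1.178, 0.052, 1.401, -0, 1.689, -0.07], TCP at [0.167, 0.498, 0.256] pointing down, gripper open.
Joint ranges: [-2.9, 2.9], [-0.91, 2.17], [0.12, 2.37], [-1.06, 4.2], [0.26, 2.73], [-2.93, 2.93]. Speed limits (rad/s): [2.57, 2.57, 3.01, 3.14, 3.14, 3.14].

### API

Orientations are given as a unit quaternion [w, x, y, z].
In Python, from cell import observe, viewer, workorder, search_frame, cut_out, mark_of gives the robot as it stands. The module is installed in compiled form; this text tells all that it offers.
- The arm moves only by the shell command python3 -m jog 'ROWS' [FORCE]. ROWS is JSON, a list that holds one entry, the list of rows, each a list of 5 numbers: the closure in counts, from 0 (fully open) to 255 (shut), then the shift along the world's x, y, z in mm, then the turn about the world's z in degrees. In form: [[[grip, x, y, z, turn], ...]]. A call has 1 to 12 rows; each row is the pose to reach, as a shift and turn from the pose commanded when the call began; what a row does not reach only later rows make up. A row lasts 1/12 s, in which the tool goes at most 41.7 mm and 7.16 degrees, less where a joint would pass 70% of its speed; a pose out of reach is approached as far as the arm can. A call with a gripper value outside its range is refused whole. The fingers move at their own pace and stop on an object; FORCE is the grip in N (left out, the last holds). Time passes only in rows, so rows that repeat a pose let the fingers close. It gives the time, the measured TCP pose, the force, the opening and the grip force at its end, in the units of the state.
- observe(): the state, without advancing time (a new reading comes with each control period).
- viewer.read_camera(name): name is "side" or "top" or "wrist"; returns the picture (420x560x3 uint8, red, green, blue); there is no depth.
- viewer.get_calibration(name): a dict with "mtx" (3x3 intrinsics, pixels), "world_to_cam" (4x4, takes a point from world to camera coordinates); the wrist camera has in their place "mount" (4x4, takes a point from camera to tool coordinates, whose origin is the TCP and whose axes are the flange's). Camera axes: x right, y down, z forward; pixel columns grow to the right and rows downward; lengths in m; the calibration is good to about 2 mm. A picture is of the moment at which its call begins: read the wrist's pose just before it. get_calibration takes no time and is no camera call.
- workorder.sign_off(): hands the job in; it is judged then, once.
Trained networks look in the newest picture that a camera, given by its name, has taken for a name from the list of things; names that differ only in an ending like _2 or _b are one class to them, and where a whole thing is asked for, a point or a joint stands for the part that bears it (a point fixed in the world has none). Each returns a list of dicts, best first, with "p" (0 to 1); they miss things now and then, are a little off and sometimes report something else, mostly with a low value. They report only what shows in the picture. A call takes as long as a camera call.
- search_frame(label, camera): "location" ([x, y, z] in m, in world coordinates, good to about 4 mm: the middle of the surface that is visible of it).
- cut_out(label, camera): "mask" (420x560 bool, what is visible of it).
- mark_of(label, camera): "location" ([x, y, z] in m, in world coordinates, good to about 4 mm: a listed point, or the origin of a listed thing).
The state is a dict: "time": time; "qpos": joint angles; "joint_velocities": joint speeds; "effort": joint torques, N m; "ee_pos": TCP position; "eef_rot": TCP orientation; "wrist_force": force on the tool from outside, world axes, zero at the start; "moment": the same for the moment, N m; "width": finger opening in m; "grip_force": force on a finger pad.
Only numpy, scipy, OpenCV 4.12 (cv2) and the standard library are available. Lean on these libraries where they do the work, as an engineer would, in place of code of your own. Each camera call takes 0.05 s, during which the arm holds its last target. There are 200 camera calls.

### The job

The bench vibrating table has tripped its overload cut-out: using the fingertips only, press its rocker switch over to off, then reach down into the well in the console and press the sunken reset key all the way down. Let the key come back up and press the rocker over to on again. Leave the strength knob and the raised timer key alone, and do not shift or lift the mould on the platform or the things lying about.

Things in the scene. Friction and masses are not known exactly. Their poses are not given: they have to be found in the camera images.
- vibrator: Grey vibrating table, fixed, 280 x 300 mm; origin: centre of its underside, on the bench; +x to its back, +y to its left. White level console along the front (-x, robot side), 100 mm deep, top at z 75 mm. Controls in a row at x -90 mm: knob y +115, raised timer key y +60, round well with reset key y 0, rocker y -95 mm. Behind: rubber platform 175 x 310 mm, at z 96 mm (rim 101).
- reset_key_top (a point): Centre of the top face of the reset key: a black round key 26 mm across, sunk in a round vertical-walled well 46 mm across with a thin steel bezel. Unpressed, the key's top lies 18 mm below the console top. Follows the key as it moves.
- reset_key (a joint): Travel of the reset key: 0 up, 0.006 m fully down (pressed vertically down to a hard stop). A spring pushes it back up: 2 N at the top, 5 N fully down.
- rocker_far (a point): Top face of the rocker's far half (vibrator +x), 16 mm from the pivot; follows it. Press straight down here for ON. Black V-shaped paddle, 51 mm long (vibrator x), 28 mm wide, pivot along vibrator y midway between the far and near points. The half that is down lies level, 10 mm above the console; the other half's point is then about 6 mm higher. Bezel 5 mm above the console.
- rocker_near (a point): The same for the near half (towards the robot, vibrator -x): pressing straight down here switches OFF.
- rocker (a joint): Angle of the rocker: +0.2 rad = ON (far half down), -0.2 rad = OFF (near half down), hard stops at both. Starts ON. It takes about 4 N at the point of the raised half to move it and it stays wherever it is left, so press it right down to its stop.
- strength_knob (a joint): Strength knob, black, 38 mm across, standing 24 mm above the console, at 0 (turned right down); the value grows in rad as it turns clockwise. Not to be turned.
- timer_key (a joint): Raised black timer push button, 22 mm across in a 38 mm collar, standing 20 mm above the console: 0 up, 0.004 m fully down. Not to be pressed.
- mould: Two-part plaster mould held by two rubber bands, 90 x 110 x 45 mm high, 0.6 kg, standing loose on the platform behind the console. Origin: centre of its underside, z up. Not to be shifted.
- block: Small stepped wooden packing block, 30 x 60 x 20 mm, loose on the platform beside the mould. Origin under its centre.
- bowl: Grey mixing bowl, 124 mm across, 65 mm high, loose on the bench. Origin under its centre.
- beaker: White measuring beaker, 68 mm across, 90 mm high, loose on the bench. Origin under its centre.
- bottle: Brown bottle, 48 mm across, 120 mm high, loose on the bench. Origin under its centre.
- spatula: Plaster spatula lying loose on the bench; its origin lies on the underside near the middle.
- brush: Brush lying loose on the bench in front of the machine; its origin lies on the underside near the middle.
- rosette: Round plaster rosette, 76 mm across, 22 mm high, lying loose on the bench. Origin under its centre.

How it is judged:
By the outcome, as a careful person would: the job done as asked, in the order asked, and still so for the second after the job is handed in, with the robot touching nothing.
It also fails if it takes over 48 s, if anything falls off the work surface, if the arm or the gripper's body presses on something with over 40 N, if the wrist force passes 120 N, or if a joint passes its speed limit or range.

## Working session

There is one attempt and no reset: what is moved stays moved. The work goes in short steps, Python scripts to look and compute and a shell command to move; the robot and the scene stay as the last step left them, time stands still between calls to the robot, and variables do not carry over. Pictures are saved under pics/ and viewed, at most 10 in all, crops included, and the job is handed in when it is done.

```bash
mkdir -p pics
python3 - <<'E'
from cell import *
import cv2
s=observe();print(s['time'],s['ee_pos'],s['eef_rot'],s['width'])
for c in ['top','side']:
    im=viewer.read_camera(c);cv2.imwrite(f'pics/{c}0.png',im[:,:,::-1])
    for l in ['vibrator','reset_key_top','rocker_far','rocker_near','mould']:
        print(c,l,[(d['location'],d['p']) for d in mark_of(l,c)[:2]])
E
```

```text
0.0 [0.1664185  0.49763919 0.25547037] [-1.95659456e-04  1.60709067e-01  9.87001496e-01 -7.76962736e-04] 0.08516841992561401
top vibrator [([0.5917, -0.0373, -0.0013], 0.71)]
top reset_key_top [([0.5029, -0.0212, 0.0574], 0.61)]
top rocker_far [([0.5044, -0.1232, 0.0838], 0.63)]
top rocker_near [([0.4805, -0.1172, 0.089], 0.68)]
top mould [([0.6672, -0.0236, 0.094], 0.96)]
side vibrator [([0.5926, -0.0352, -0.0007], 0.92)]
side reset_key_top [([0.5048, -0.0236, 0.059], 0.59)]
side rocker_far [([0.5034, -0.123, 0.087], 0.69), ([0.6151, -0.1533, 0.0995], 0.26)]
side rocker_near [([0.4813, -0.1214, 0.0893], 0.59)]
side mould [([0.6744, -0.0295, 0.0921], 0.55)]
```

View pics/top0.png

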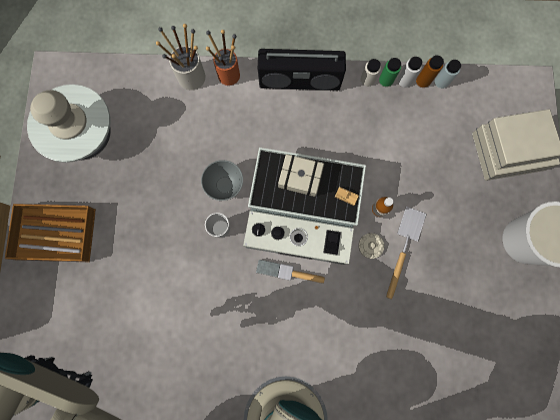

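View pics/side0.png

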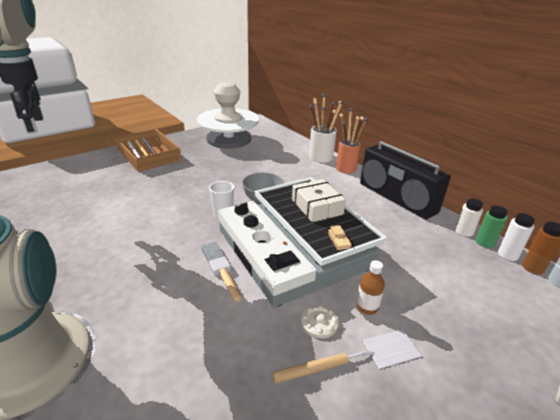

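Both pictures show the machine ahead of the robot, yawed about -10°. In the top view the well is at (298,237) and the rocker at (333,242). The networks' marks agree to about 5 mm. I'll shut the gripper, go above the console and refine from there with the wrist camera.

```bash
python3 -m jog '[[[255,150,-290,0,9],[255,150,-290,0,9],[255,150,-290,0,9],[255,150,-290,0,9],[255,150,-290,0,9],[255,150,-290,0,9],[255,150,-290,0,9],[255,150,-290,0,9],[255,150,-290,0,9],[255,150,-290,0,9],[255,150,-290,0,9],[255,150,-290,0,9]]]' 40
python3 -m jog '[[[255,130,-290,0,0],[255,130,-290,0,0],[255,130,-290,0,0],[255,130,-290,0,0],[255,130,-290,0,0],[255,130,-290,0,0],[255,130,-290,0,0],[255,130,-290,0,0],[255,130,-290,0,0],[255,130,-290,0,0],[255,130,-290,0,0],[255,130,-290,0,0]]]'
cat > look.py <<'E'
from cell import *
import cv2,sys,numpy as np
from scipy.spatial.transform import Rotation as R
def look(n,labels):
    s=observe();im=viewer.read_camera('wrist');cv2.imwrite(f'pics/{n}.png',im[:,:,::-1])
    q=s['eef_rot'];T=np.eye(4);T[:3,:3]=R.from_quat([q[1],q[2],q[3],q[0]]).as_matrix();T[:3,3]=s['ee_pos']
    k=viewer.get_calibration('wrist');M=T@np.array(k['mount']);W=np.linalg.inv(M);K=np.array(k['mtx'])
    np.savez(f'pics/{n}.npz',W=W,K=K)
    print(s['time'],s['ee_pos'],s['eef_rot'],s['width'],s['wrist_force'])
    for l in labels:
        print(l,[(d['location'],d['p']) for d in mark_of(l,'wrist')[:2]])
    return W,K
def ray(W,K,u,v,z):
    M=np.linalg.inv(W);d=M[:3,:3]@np.linalg.inv(K)@[u,v,1];o=M[:3,3]
    return o+d*(z-o[2])/d[2]
E
python3 -c "
from look import *
look('w1',['vibrator','reset_key_top','rocker_far','rocker_near'])"
```

```text
time: 1.6
ee_pos: [0.3161, 0.2087, 0.2563]
eef_rot: [-0.0, 0.082, 0.997, 0.0]
wrist_force: [0.4, -0.1, -0.9]
width: 0.0001
grip_force: 0.0
time: 2.6
ee_pos: [0.4465, -0.0805, 0.2564]
eef_rot: [0.0, 0.081, 0.997, 0.0]
wrist_force: [-0.1, -0.3, -1.2]
width: -0.0001
grip_force: 0.0
2.6 [ 0.44650496 -0.08048888  0.25637848] [3.00572896e-05 8.14273085e-02 9.96679269e-01 1.68010876e-04] -6.209187075012425e-05 [-0.11702661 -0.26149487 -1.17404346]
vibrator [([0.5909, -0.035, 0.0055], 0.61)]
reset_key_top [([0.5027, -0.0195, 0.058], 0.6)]
rocker_far [([0.5087, -0.1198, 0.0895], 0.6)]
rocker_near [([0.4777, -0.1155, 0.0929], 0.87)]
```

View pics/w1.png

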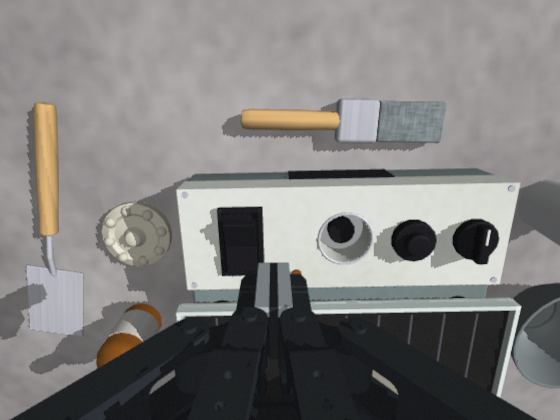

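The wrist view shows the rocker bezel spanning (218-266, 206-276), the well bezel centred at (345,238), and the knob and timer key to the right. The gripper is aligned with the console. I'll compute these positions on the console plane, then shift for a second view.

```bash
python3 -m jog '[[[255,-20,50,40,0],[255,-20,50,40,0],[255,-20,50,40,0],[255,-20,50,40,0],[255,-20,50,40,0],[255,-20,50,40,0]]]' 
python3 -c "
from look import *
a=np.load('pics/w1.npz')
for n,u,v,z in [('well',345,238,.075),('r1',218,208,.08),('r2',264,206,.08),('r3',266,275,.08),('r4',220,276,.08),('FL',180,190,.075),('FR',516,180,.075)]: print(n,ray(a['W'],a['K'],u,v,z).round(4))
look('w2',['vibrator','reset_key_top','rocker_far','rocker_near'])"
```

```text
time: 3.35
ee_pos: [0.4264, -0.0326, 0.2952]
eef_rot: [-0.001, 0.083, 0.997, 0.0]
wrist_force: [-0.1, -0.1, 0.5]
width: 0.0006
grip_force: 0.0
well [ 0.5036 -0.0228  0.075 ]
r1 [ 0.4549 -0.1308  0.08  ]
r2 [ 0.4596 -0.0906  0.08  ]
r3 [ 0.5269 -0.1003  0.08  ]
r4 [ 0.5209 -0.143   0.08  ]
FL [ 0.4348 -0.1613  0.075 ]
FR [0.4732 0.1292 0.075 ]
3.35 [ 0.42641435 -0.03255603  0.29518964] [-9.24417586e-04  8.30748296e-02  9.96542883e-01  1.75978624e-05] 0.0006073049059961606 [-0.07074099 -0.08696127  0.52485956]
vibrator [([0.6012, -0.2683, -0.0017], 0.52)]
reset_key_top [([0.5034, -0.0193, 0.0581], 0.79)]
rocker_far [([0.511, -0.12, 0.0859], 0.71)]
rocker_near [([0.4765, -0.1164, 0.0934], 0.92)]
```

View pics/w2.png

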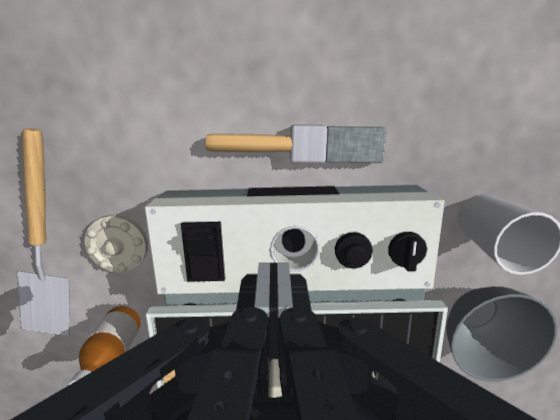

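Second view: well bezel centre (293.5,246), rocker bezel about (181-224, 221-282), screws at the console corners. I'll triangulate these.

```bash
python3 -c "
from look import *
a=np.load('pics/w1.npz');b=np.load('pics/w2.npz')
P=np.array([(345,238),(185,196),(511,188),(494,280),(193,285),(242,241)],float).T
Q=np.array([(293.5,246),(153,212),(437,204),(430,284),(163,292),(202.5,251)],float).T
X=cv2.triangulatePoints(a['K']@a['W'][:3],b['K']@b['W'][:3],P,Q);print((X[:3]/X[3]).T.round(4))
for i in range(6): print(ray(a['W'],a['K'],*P[:,i],.075).round(4),ray(b['W'],b['K'],*Q[:,i],.075).round(4))
"
```

```text
[[ 0.5007 -0.0234  0.0787]
 [ 0.4409 -0.1586  0.0741]
 [ 0.4799  0.1259  0.074 ]
 [ 0.5777  0.1206  0.0634]
 [ 0.5296 -0.1716  0.0764]
 [ 0.4852 -0.1144  0.0892]]
[ 0.5036 -0.0228  0.075 ] [ 0.501  -0.0234  0.075 ]
[ 0.4408 -0.1582  0.075 ] [ 0.4405 -0.1582  0.075 ]
[0.4798 0.1253 0.075 ] [0.4793 0.1254 0.075 ]
[0.5701 0.1136 0.075 ] [0.5699 0.116  0.075 ]
[ 0.5289 -0.172   0.075 ] [ 0.5318 -0.1724  0.075 ]
[ 0.4913 -0.1168  0.075 ] [ 0.491  -0.1186  0.075 ]
```

The screws give yaw -7.9°, the well at (0.503,-0.022), rocker_near at (0.474,-0.1135) and rocker_far at (0.506,-0.118). Heights agree with the text. Moving above rocker_near.

```bash
python3 -m jog '[[[255,48,-82,-100,1.5],[255,48,-82,-100,1.5],[255,48,-82,-100,1.5],[255,48,-82,-100,1.5],[255,48,-82,-160,1.5],[255,48,-82,-160,1.5],[255,48,-82,-160,1.5],[255,48,-82,-160,1.5],[255,48,-82,-160,1.5]]]' 
python3 -c "
from look import *
W,K=look('w3',[])
for z in (.091,.085):
  for p in [(.474,-.1135),(.506,-.1178)]:
    c=W@[*p,z,1];c=K@c[:3];print(c[:2]/c[2])
import glob
im=viewer.read_camera('side');cv2.imwrite('pics/s3.png',cv2.resize(im[180:320,190:390,::-1],(800,560),interpolation=2))"
```

```text
time: 4.35
ee_pos: [0.4755, -0.1142, 0.1385]
eef_rot: [0.002, 0.07, 0.998, -0.0]
wrist_force: [-0.4, 0.2, 0.0]
width: -0.0002
grip_force: 0.0
4.35 [ 0.47548213 -0.11423694  0.1385238 ] [ 1.53944355e-03  6.96121792e-02  9.97572889e-01 -3.24443928e-04] -0.00015898791896077038 [-0.37667818  0.19103039  0.02542796]
[273.80141045 252.25217938]
[274.07520409 306.18909326]
[273.79884813 247.36721086]
[274.06491098 300.00906754]
```

View pics/w3.png

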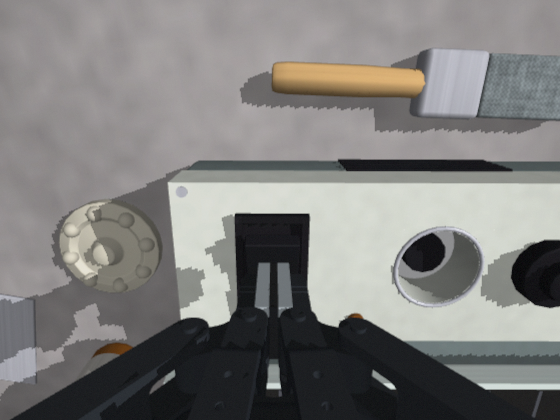

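View pics/s3.png

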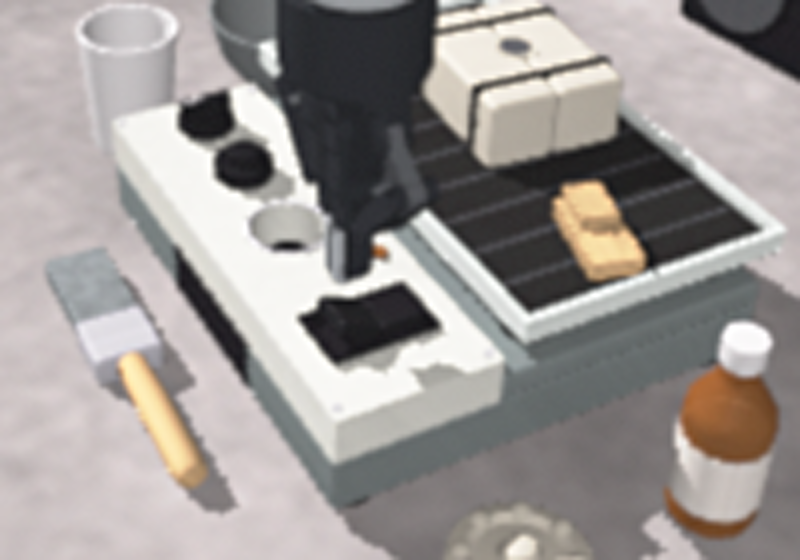

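The fingers are centred on the rocker (column 274 against 272 for the bezel centre), above the near half and clear of everything else. Press down slowly.

```bash
python3 -m jog '[[[255,-1,0,-10,0],[255,-1,0,-18,0],[255,-1,0,-22,0],[255,-1,0,-24,0],[255,-1,0,-26,0],[255,-1,0,-27,0],[255,-1,0,-28,0],[255,-1,0,-28,0],[255,-1,0,-28,0]]]'
```

```text
time: 5.2
ee_pos: [0.4733, -0.1141, 0.1098]
eef_rot: [-0.0, 0.07, 0.998, 0.0]
wrist_force: [-8.8, 1.9, 13.6]
width: -0.0001
grip_force: 7.0
```

```bash
python3 -m jog '[[[255,0,0,-1,0],[255,0,0,-2,0],[255,0,0,-2,0],[255,0,0,-2,0]]]'; python3 -m jog '[[[255,0,0,10,0],[255,0,0,30,0],[255,-20,0,40,0],[255,-40,0,40,0],[255,-40,0,40,0],[255,-40,0,40,0]]]'
python3 -c "
from look import *
look('w4',['rocker_near','rocker_far'])
im=viewer.read_camera('side');cv2.imwrite('pics/s4.png',cv2.resize(im[180:320,190:390,::-1],(800,560),interpolation=2))
print(mark_of('rocker_near','side'),mark_of('rocker_far','side'))"
```

```text
time: 5.53
ee_pos: [0.4734, -0.1141, 0.1096]
eef_rot: [-0.0, 0.07, 0.998, -0.0]
wrist_force: [-16.5, 4.0, 27.0]
width: 0.0001
grip_force: 13.5
time: 6.03
ee_pos: [0.4334, -0.1141, 0.1464]
eef_rot: [0.001, 0.07, 0.998, -0.0]
wrist_force: [0.5, 0.1, 0.4]
width: 0.0002
grip_force: 0.0
6.0333 [ 0.43339575 -0.11414125  0.14637703] [ 5.07882445e-04  6.99561303e-02  9.97549939e-01 -1.37690215e-05] 0.00017083280599253215 [0.49677983 0.08688455 0.39100285]
rocker_near []
rocker_far [([0.5048, -0.1179, 0.09], 0.61)]
[{'location': [0.4739, -0.1183, 0.0877], 'p': 0.72}] [{'location': [0.501, -0.118, 0.0922], 'p': 0.76}, {'location': [0.6183, -0.153, 0.097], 'p': 0.63}]
```

View pics/s4.png

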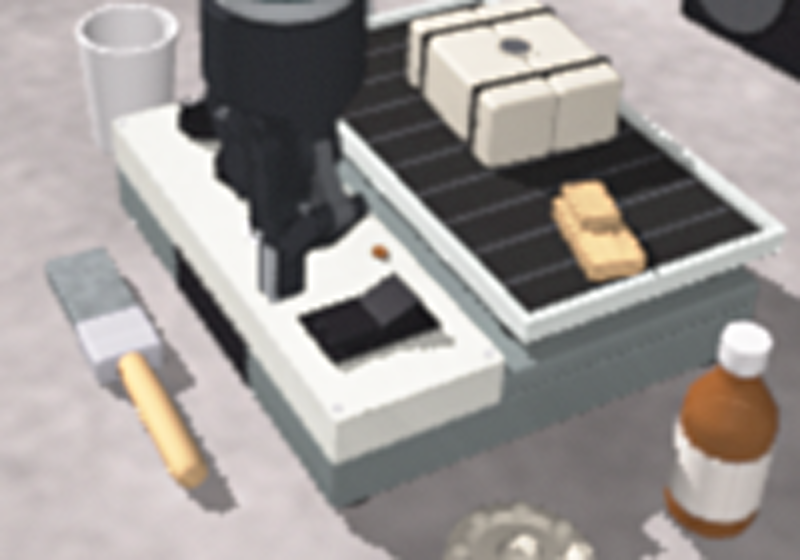

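The side view shows the near half level and the far half raised: the rocker is off, at its stop. Next go over the well, turned 45° so the gripper's knuckles clear both the timer key and the platform rim.

```bash
python3 -m jog '[[[255,10,13,10,-7],[255,20,40,10,-14],[255,45,70,10,-21],[255,70,93,5,-28],[255,70,93,0,-35],[255,70,93,0,-42],[255,70,93,0,-45],[255,70,93,0,-45],[255,70,93,0,-45]]]' 
python3 -c "
from look import *
W,K=look('w5',['reset_key_top'])
im=viewer.read_camera('wrist')[:,:,::-1].copy()
for z in (.075,):
  for t in np.linspace(0,6.28,24):
    c=W@[.503+.023*np.cos(t),-.0215+.023*np.sin(t),z,1];c=K@c[:3];cv2.circle(im,tuple(int(v) for v in c[:2]/c[2]),1,(0,0,255),-1)
s=viewer.read_camera('side')[180:300,190:330,::-1]
s=cv2.resize(s,(490,420),interpolation=2);cv2.imwrite('pics/w5.png',cv2.resize(np.hstack([im[:,100:410],s]),(800,420)))"
```

```text
time: 7.08
ee_pos: [0.5037, -0.021, 0.1461]
eef_rot: [-0.0, 0.445, 0.895, 0.0]
wrist_force: [-0.8, -0.6, 0.3]
width: 0.0004
grip_force: 0.0
7.0833 [ 0.5036833  -0.02103419  0.14610887] [-1.20083408e-04  4.45215348e-01  8.95423520e-01  1.09781052e-05] 0.0004107277692589535 [-0.76688354 -0.63236376  0.32480826]
reset_key_top [([0.5029, -0.0217, 0.0589], 0.95)]
```

View pics/w5.png

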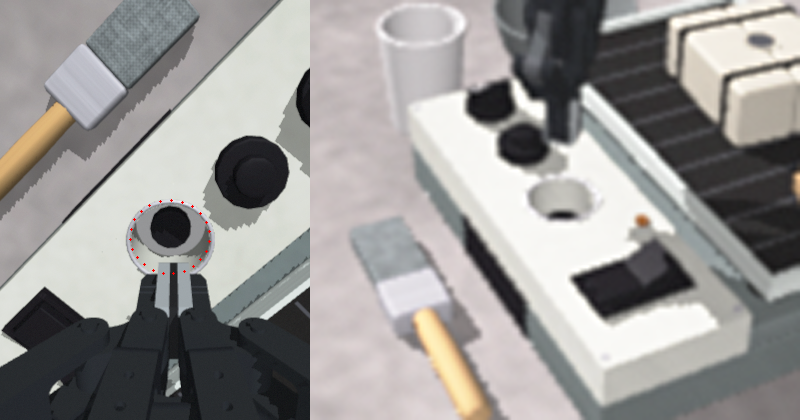

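The projected well circle lies on the bezel (centre about (170,238)), and the network's mark agrees to 1 mm. Descend into the well.

```bash
python3 -m jog '[[[255,-0.5,-0.5,-20,0],[255,-0.5,-0.5,-35,0],[255,-0.5,-0.5,-45,0],[255,-0.5,-0.5,-52,0],[255,-0.5,-0.5,-58,0],[255,-0.5,-0.5,-60,0],[255,-0.5,-0.5,-60,0]]]'
```

```text
time: 7.87
ee_pos: [0.503, -0.0216, 0.0862]
eef_rot: [-0.0, 0.446, 0.895, 0.0]
wrist_force: [0.0, 0.3, 0.4]
width: -0.0002
grip_force: 0.0
```

```bash
python3 -m jog '[[[255,0,0,-3,0],[255,0,0,-5,0],[255,0,0,-7,0],[255,0,0,-9,0],[255,0,0,-10,0],[255,0,0,-11,0],[255,0,0,-11,0],[255,0,0,-11,0]]]'
```

```text
time: 8.53
ee_pos: [0.5035, -0.0217, 0.076]
eef_rot: [0.001, 0.446, 0.895, 0.0]
wrist_force: [-0.4, 0.5, 5.5]
width: -0.0002
grip_force: 2.8
```

```bash
python3 -m jog '[[[255,0,0,-1,0],[255,0,0,-2,0],[255,0,0,-3,0],[255,0,0,-3,0],[255,0,0,-3,0]]]'
```

```text
time: 8.95
ee_pos: [0.5037, -0.0216, 0.0757]
eef_rot: [0.001, 0.446, 0.895, 0.0]
wrist_force: [-11.8, 0.9, 25.2]
width: -0.0004
grip_force: 12.9
```

25 N with no further travel: the key is on its stop. Lift out and go above rocker_far, turning back.

```bash
python3 -m jog '[[[255,0,0,15,0],[255,0,0,35,0],[255,0,0,74,0],[255,0,0,74,0],[255,0,0,74,0],[255,0,-20,74,7],[255,0,-55,74,14],[255,2,-96,74,21],[255,2,-96,74,28],[255,2,-96,74,35],[255,2,-96,74,42],[255,2,-96,74,45]]]'; python3 -m jog '[[[255,0,0,0,0],[255,0,0,0,0]]]'
python3 -c "
from look import *
look('w6',['reset_key_top','rocker_far'])
for l in ['reset_key_top','rocker_far']:
  viewer.read_camera('side');print(mark_of(l,'side')[:1])"
```

```text
time: 9.95
ee_pos: [0.5042, -0.1177, 0.1444]
eef_rot: [-0.002, 0.067, 0.998, 0.0]
wrist_force: [-0.0, 1.4, 0.6]
width: -0.0002
grip_force: 0.0
time: 10.12
ee_pos: [0.5045, -0.1174, 0.145]
eef_rot: [-0.001, 0.071, 0.997, 0.0]
wrist_force: [0.9, 0.5, 0.1]
width: 0.0002
grip_force: 0.0
10.1167 [ 0.50448337 -0.11742419  0.14501244] [-1.07049839e-03  7.07482269e-02  9.97493585e-01  2.99686010e-04] 0.0001541318459807911 [0.94970199 0.4581912  0.12481402]
reset_key_top []
rocker_far [([0.5063, -0.1178, 0.0925], 0.66), ([0.6014, -0.2695, -0.0013], 0.22)]
[{'location': [0.5068, -0.0243, 0.0581], 'p': 0.46}]
[{'location': [0.5018, -0.1216, 0.093], 'p': 0.56}]
```

View pics/w6.png

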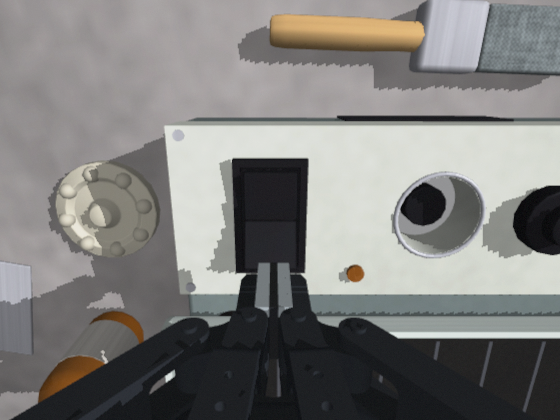

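The key is back up in its well at (425,205), and the fingers are centred on the rocker column (272). Press the far half.

```bash
python3 -m jog '[[[255,1,0,-14,0],[255,1,0,-24,0],[255,1,0,-29,0],[255,1,0,-31,0],[255,1,0,-33,0],[255,1,0,-35,0],[255,1,0,-36,0],[255,1,0,-37,0],[255,1,0,-37,0],[255,1,0,-37,0]]]'
```

```text
time: 11.3
ee_pos: [0.5063, -0.1177, 0.1099]
eef_rot: [0.0, 0.07, 0.998, -0.0]
wrist_force: [2.1, -1.3, 5.1]
width: 0.0001
grip_force: 2.6
```

```bash
python3 -m jog '[[[255,0,0,-1,0],[255,0,0,-2,0],[255,0,0,-3,0],[255,0,0,-3,0],[255,0,0,-3,0]]]'
```

```text
time: 11.72
ee_pos: [0.5064, -0.1177, 0.1096]
eef_rot: [0.001, 0.07, 0.998, -0.0]
wrist_force: [-7.4, 2.9, 22.8]
width: -0.0001
grip_force: 11.3
```

At the stop (force rises with no travel). Retract and check.

```bash
python3 -m jog '[[[255,0,0,15,0],[255,0,0,40,0],[255,0,0,80,0],[255,0,0,120,0],[255,-60,0,140,0],[255,-60,0,140,0],[255,-60,0,140,0],[255,-60,0,140,0],[255,-60,0,140,0]]]'
python3 -c "
from look import *
look('w7',['reset_key_top','rocker_far','rocker_near'])
s=viewer.read_camera('side')[180:320,190:390,::-1];cv2.imwrite('pics/s7.png',cv2.resize(s,(800,560),interpolation=2))
print([mark_of(l,'side')[:1] for l in ['rocker_far','rocker_near','mould']])"
```

```text
time: 12.47
ee_pos: [0.4458, -0.1175, 0.2453]
eef_rot: [-0.001, 0.07, 0.998, 0.0]
wrist_force: [0.5, -0.1, 0.0]
width: 0.0003
grip_force: 0.0
12.4667 [ 0.44581663 -0.11747565  0.2452689 ] [-1.01202572e-03  6.97897402e-02  9.97561154e-01  3.33610607e-04] 0.0002719261540070503 [ 0.47152991 -0.07066167  0.03040941]
reset_key_top []
rocker_far [([0.5096, -0.1202, 0.0892], 0.7)]
rocker_near [([0.4742, -0.1133, 0.0918], 0.77)]
[[{'location': [0.5012, -0.1239, 0.0878], 'p': 0.76}], [{'location': [0.4772, -0.1188, 0.0894], 'p': 0.79}], [{'location': [0.6727, -0.0287, 0.0954], 'p': 0.71}]]
```

View pics/s7.png

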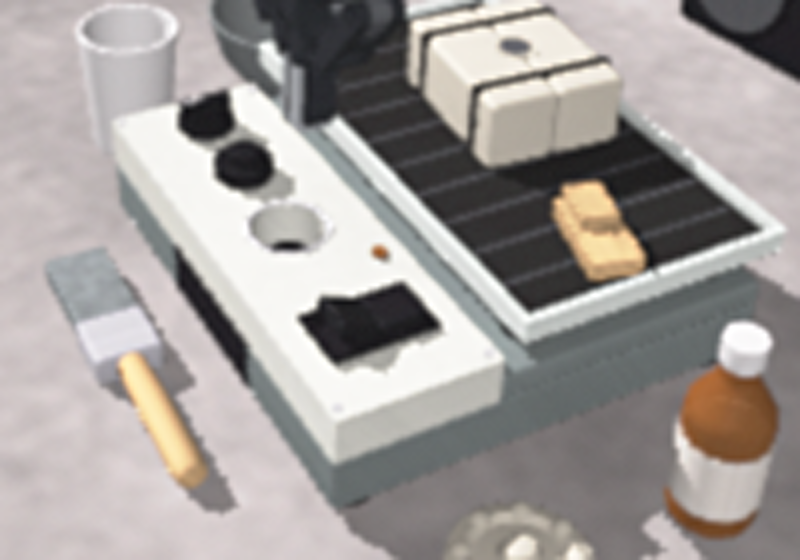

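The rocker at (370,320) looks as it did at the start, with the far half level and the near half raised (ON). Mould, block and the other things are unmoved, and the arm is clear.

```bash
python3 -c "
from cell import *
print(workorder.sign_off())"
```

```text
the job is handed in; nothing more can be done
None
```

I pressed the rocker off, pressed the reset key down to its stop and let it come back up, then pressed the rocker on again; the job was handed in at about 12.5 s with the arm clear and the mould and other things in view showing no sign of having moved.

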